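Load the coil boards into their carriers

ROBOT

A 7-joint arm with a two-finger parallel gripper is mounted at the origin on the work surface. World frame = base frame: x ahead of the robot, y to its left, z up, the work surface at z = 0. Lengths are in mm, angles in rad, forces in N, time in s.
With the tool pointing down it reaches from about 400 to 925 mm from the base axis. Payload 4.1 kg.
Tool frame: the origin (TCP) lies between the finger pads; the fingertips stand 11 mm ahead of it and the grasp point (between the pads) lies 8 mm behind it; z points along the fingers, y is the line along which they close (so a half turn about z gives the same grasp; the last joint's range is limited). The gripper opens to 85 mm and grips with 20 to 120 N. Pads are 22 mm wide; open, the fingers measure 114 mm over their backs; the gripper's body (76 mm by 85 mm) begins 54 mm behind the grasp point. The pads swing forward as they close: fully open they stand 13 mm farther back than shut.
Start: joints at [1.177, 0.398, 0.045, 1.537, -0.019, 1.207, -0.051], TCP at [188.893, -621.982, 242.347] pointing down, gripper open.
Joint ranges: [-2.82, 2.82], [-0.49, 2.23], [-1.37, 1.46], [0, 2.46], [-1.36, 4.5], [0.23, 2], [-2.94, 2.94]. Speed limits (rad/s): [2.57, 2.57, 3.14, 3.14, 3.14, 3.14, 3.14].

INTERFACE

Orientations are given as a rotation vector (axis times angle).
In Python, from workcell import robot gives the robot as it stands.
- The arm moves only by the shell command python3 -m creep 'ROWS' [FORCE]. ROWS is JSON, a list that holds one entry, the list of rows, each a list of 7 numbers: the opening, from 0 (shut) to 1 (fully open), then the shift along the tool's x, y, z in mm, then the turn, a rotation vector about the tool's x, y, z in rad. A call has 1 to 20 rows; each row is the pose to reach, as a shift and turn from the pose commanded when the call began, along the tool's axes at that moment; what a row does not reach only later rows make up. A row lasts 1/10 s, in which the tool goes at most 50 mm and 8.59 degrees, less where a joint would pass 70% of its speed; a pose out of reach is approached as far as the arm can. A call with a gripper value outside its range is refused whole. The fingers move at their own pace and stop on an object; FORCE is the grip in N (left out, the last holds). Time passes only in rows, so rows that repeat a pose let the fingers close. It gives the time, the measured TCP pose, the force, the opening and the grip force at its end, in the units of the state.
- robot.observe(): the state, without advancing time (a new reading comes with each control period).
- robot.get_image(name): name is "side" or "top"; returns the picture (384x512x3 uint8, red, green, blue); there is no depth.
- robot.camera_params(name): a dict with "camera_matrix" (3x3 intrinsics, pixels), "R" (3x3) and "t" (3): a world point X has camera coordinates R X + t. Camera axes: x right, y down, z forward; pixel columns grow to the right and rows downward; lengths in mm; the calibration is good to about 2 mm. A picture is of the moment at which its call begins. camera_params takes no time and is no camera call.
- robot.sign_off(): hands the job in; it is judged then, once.
The state is a dict: "time": time; "q": joint angles; "joint_vel": joint speeds; "tau": joint torques, N m; "position": TCP position; "tcp_rot": TCP orientation; "force": force on the tool from outside, world axes, zero at the start; "torque": the same for the moment, N m; "opening": opening from 0.0 (shut) to 1.0 (fully open); "grip_force": force on a finger pad.
Only numpy, scipy, OpenCV 4.12 (cv2) and the standard library are available. Lean on these libraries where they do the work, as an engineer would, in place of code of your own. Each camera call takes 0.05 s, during which the arm holds its last target. There are 200 camera calls.

TASK

Put each of the three boards that carry a round copper coil into the blue carrier of its own length, lying flat on its floor and lined up with it, and leave the two boards with square finned heat sinks where they are. The long board sits in the test dock: slide it straight out from under the dock's lip before you lift it, without forcing it against the dock. Set the boards down rather than dropping them.

Things in the scene. Friction and masses are not known exactly. Their poses are not given: they have to be found in the camera images.
- board_short: Loose short board with a coil: black plate 50 (x) x 44 (y) x 6 mm; on its middle an upright round copper coil, 30 mm diameter, 6 to 36 mm above the underside (grip it there); low white connector (top 11 mm up) at its -x end. Origin: centre of the underside, below the coil; z up. 90 g.
- board_medium: Loose medium board with a coil: black plate 78 (x) x 44 (y) x 6 mm; on its middle an upright round copper coil, 30 mm diameter, 6 to 36 mm above the underside (grip it there); low white connector (top 11 mm up) at its -x end. Origin: centre of the underside, below the coil; z up. 120 g.
- board_long: Loose long board with a coil: black plate 110 (x) x 44 (y) x 6 mm; on its middle an upright round copper coil, 30 mm diameter, 6 to 36 mm above the underside (grip it there); low white connector (top 11 mm up) at its -x end. Origin: centre of the underside, below the coil; z up. 160 g. Its rear (+x) 20 to 30 mm lie under the dock's lip; the coil is in the open.
- fin_short: Loose short board of the other kind: the same black plate, 50 x 44 x 6 mm, but with a square finned aluminium heat sink (30 x 30 mm, top 36 mm up) on its middle instead of a coil. Origin: centre of the underside. It stays where it is.
- fin_medium: Loose medium board of the other kind: the same black plate, 78 x 44 x 6 mm, but with a square finned aluminium heat sink (30 x 30 mm, top 36 mm up) on its middle instead of a coil. Origin: centre of the underside. It stays where it is.
- carrier_short: Carrier for the short board: shallow blue open tray fixed to the bench, outside 76 mm (its x) x 70 mm (its y) x 12 mm high, walls 5 mm, pocket 66 x 60 mm with its floor 3 mm above the bench. Origin: centre of the underside, on the bench; the board lies along its x, either way round.
- carrier_medium: Carrier for the medium board: shallow blue open tray fixed to the bench, outside 104 mm (its x) x 70 mm (its y) x 12 mm high, walls 5 mm, pocket 94 x 60 mm with its floor 3 mm above the bench. Origin: centre of the underside, on the bench; the board lies along its x, either way round.
- carrier_long: Carrier for the long board: shallow blue open tray fixed to the bench, outside 136 mm (its x) x 70 mm (its y) x 12 mm high, walls 5 mm, pocket 126 x 60 mm with its floor 3 mm above the bench. Origin: centre of the underside, on the bench; the board lies along its x, either way round.
- dock: Fixed test dock: grey housing 70 x 90 mm, 44 mm high; in front of it an aluminium lip 74 mm wide, 35 mm deep, top 17 mm up. Under the lip a slot 58 mm wide, 11 mm high, floored by the bench, closed at back and sides. Origin: on the bench under the middle of the lip's front edge; -x is the way out, which is clear. All else on the bench is over 0.78 m from the base.
Not all that is in view belongs to the job. Leave any green look-alike of the board_short alone. What is shaped like the board_medium but green is not meant.

How it is judged:
By the outcome, as a careful person would: the job done as asked, in the order asked, and still so for the second after the job is handed in, with the robot touching nothing.
It also fails if it takes over 77 s, if anything falls off the work surface, if the arm or the gripper's body presses on something with over 40 N, if the wrist force passes 120 N, or if a joint passes its speed limit or range.

## Working session

There is one attempt and no reset: what is moved stays moved. The work goes in short steps, Python scripts to look and compute and a shell command to move; the robot and the scene stay as the last step left them, time stands still between calls to the robot, and variables do not carry over. Pictures are saved under pics/ and viewed, at most 14 in all, crops included, and the job is handed in when it is done.

```bash
mkdir -p pics; ls
python3 - <<'E'
from workcell import robot
import cv2
for n in("top","side"):
    cv2.imwrite(f"pics/{n}0.png",robot.get_image(n)[:,:,::-1]); print(n,robot.camera_params(n))
s=robot.observe();print(s)
E
```

```text
pics
top {'camera_matrix': array([[408.09168153,   0.        , 252.06658447],
       [  0.        , 408.09168153, 184.89558813],
       [  0.        ,   0.        ,   1.        ]]), 'R': array([[ 0.00329996, -0.99993027, -0.01133905],
       [-0.99274084, -0.00191253, -0.12025792],
       [ 0.12022785,  0.01165359, -0.99267792]]), 't': array([  13.66817753,  564.00927981, 1164.54884214])}
side {'camera_matrix': array([[374.31897385,   0.        , 266.05570413],
       [  0.        , 374.31897385, 191.77195253],
       [  0.        ,   0.        ,   1.        ]]), 'R': array([[ 0.98797836, -0.1541748 ,  0.01135265],
       [-0.11165291, -0.76242375, -0.63737247],
       [ 0.1069223 ,  0.62844265, -0.77047223]]), 't': array([-537.88328079,   90.12887944, 1182.32118315])}
{'time': 0.1, 'q': array([ 1.17701468,  0.39909502,  0.04504691,  1.53777877, -0.01869273,
        1.20689306, -0.05069661]), 'joint_vel': array([-0.0014154 , -0.00141113, -0.00128748, -0.00284584,  0.00078425,
       -0.00012794,  0.00180003]), 'tau': array([ 3.03903646e-03, -4.76263618e+01,  1.36981420e+00, -2.54950941e+01,
        1.19289430e-02,  5.00653739e-03, -2.71863662e-06]), 'position': array([ 188.6986349 , -621.42235941,  241.37140152]), 'tcp_rot': array([-3.10581434e+00, -4.61283589e-01,  6.07246517e-04]), 'force': array([-0.22409607,  0.91619582, -0.37009856]), 'torque': array([ 0.04196692, -0.00672845,  0.01779085]), 'grip_force': 0.0, 'opening': 0.9993903278605044}
```

View pics/top0.png

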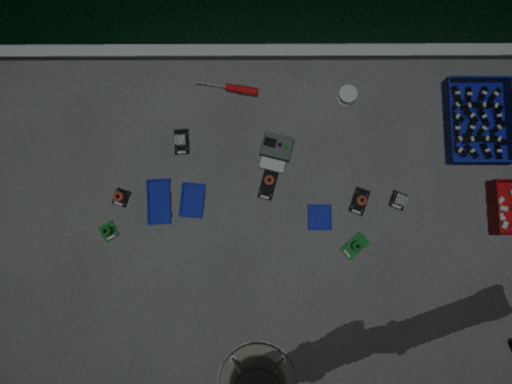

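View pics/side0.png

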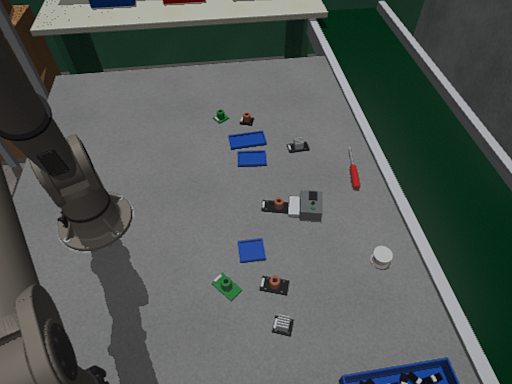

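The top view shows these coil look-alikes: black short (121,197), black medium (360,201), black long in the dock (268,183), green short (109,231) and green medium (355,245). The heat sinks are at (181,141) and (399,200). The carriers are long (159,202), medium (192,200) and short (319,217). I choose the three black coil boards and will check them in a close crop.

Run:
```python
import cv2,numpy as np
a=cv2.imread("pics/top0.png")
A=a[170:250,92:212];B=a[120:240,235:295];C=a[180:265,295:415]
r=lambda i,k:cv2.resize(i,None,fx=k,fy=k,interpolation=cv2.INTER_CUBIC)
L=np.vstack([r(A,3.5),np.zeros((1,420,3),np.uint8),r(C,3.5)])
L=L[:578];R=r(B,4.8)
out=np.zeros((578,420+288,3),np.uint8);out[:L.shape[0],:420]=L;out[:R.shape[0],420:]=R[:578]
cv2.imwrite("pics/crop1.png",np.clip(out*1.5,0,255).astype(np.uint8))
```

```text
(no output)
```

View pics/crop1.png

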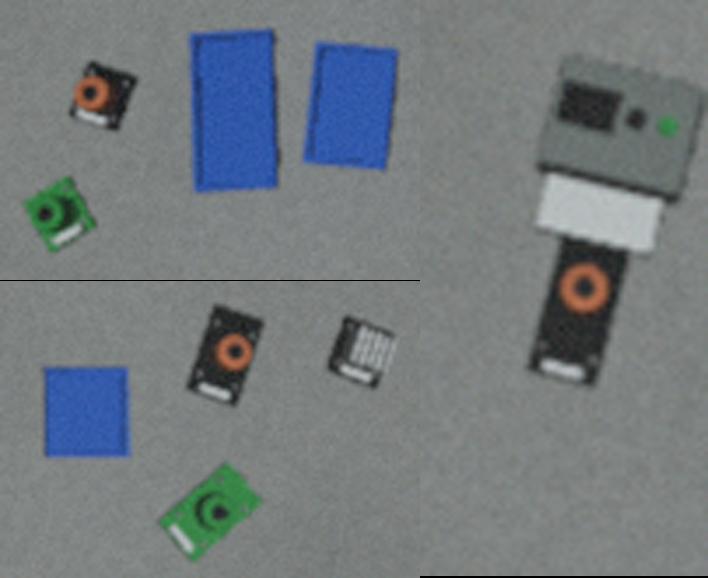

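```bash
cat > h.py <<'E'
import cv2,numpy as np
from scipy.optimize import minimize
from workcell import robot
P={n:robot.camera_params(n) for n in("top","side")}
def proj(n,X):
    p=P[n];c=np.atleast_2d(X)@p["R"].T+p["t"];u=c@p["camera_matrix"].T;return u[:,:2]/u[:,2:]
def back(n,uv,z):
    p=P[n];d=p["R"].T@np.linalg.inv(p["camera_matrix"])@np.r_[uv,1];c=-p["R"].T@p["t"];return c+d*(z-c[2])/d[2]
def box(L,W,z0,z1,x0=0):return np.array([[x0+a*L/2,b*W/2,z]for a in(-1,1)for b in(-1,1)for z in(z0,z1)])
t=np.arange(0,2*np.pi,.2)
cyl=np.array([[15*np.cos(a),15*np.sin(a),z]for a in t for z in(6,36)])
board=lambda L:[box(L,44,0,6),cyl]
tray=lambda L:[box(L,70,0,12)]
def mask(im,kind):
    f=im.astype(float);h=cv2.cvtColor(im,cv2.COLOR_RGB2HSV);g=np.median(f.max(2))
    if kind=="tray":m=(h[...,1]>120)&(abs(h[...,0].astype(int)-112)<15)
    else:m=(abs(f.max(2)-g)>.3*g)|((h[...,1]>70)&(h[...,0]<25))
    return m.astype(np.float32)
S=6
def fit(ims,kind,parts,p0,z=0,valid=None,pad=14):
    D=[]
    for n,im in ims.items():
        def pts(p,Q,n=n):
            c,s=np.cos(p[2]),np.sin(p[2]);X=Q@np.array([[c,s,0],[-s,c,0],[0,0,1]])+[p[0],p[1],z];return proj(n,X)
        a=np.vstack([pts(p0,Q)for Q in parts]);lo=np.floor(a.min(0)-pad).astype(int);hi=np.ceil(a.max(0)+pad).astype(int)
        m=mask(im,kind)[lo[1]:hi[1],lo[0]:hi[0]]
        v=np.ones_like(m)
        if valid and n in valid:v=valid[n](*np.meshgrid(np.arange(lo[0],hi[0]),np.arange(lo[1],hi[1]))).astype(np.float32)
        D.append((pts,lo,m,v))
    def loss(p):
        e=0
        for pts,lo,m,v in D:
            r=np.zeros((m.shape[0]*S,m.shape[1]*S),np.uint8)
            for Q in parts:
                q=((pts(p,Q)-lo+.5)*S-.5)*16
                cv2.fillConvexPoly(r,cv2.convexHull(np.round(q).astype(np.int32)),1,shift=4)
            R=cv2.resize(r.astype(np.float32),m.shape[::-1],interpolation=cv2.INTER_AREA)
            e+=(abs(R-m)*v).sum()
        return e
    best=None
    for dy in(-.25,0,.25):
        p=np.r_[p0[:2],p0[2]+dy]
        r=minimize(loss,p,method="Nelder-Mead",options=dict(initial_simplex=p+np.array([[0,0,0],[10,0,0],[0,10,0],[0,0,.2]])))
        if best is None or r.fun<best.fun:best=r
    return best.x,best.fun
E
cat > m.py <<'E'
from h import *
ims={n:robot.get_image(n)for n in P}
def vt(c,r):return r>170+(c-259.4)*5/23.9+1.5
V=dict(top=vt,side=lambda c,r:c<285)
for nm,k,pt,px,z,yaw,v in[("short","b",board(50),(121,198),5,-.3,None),("medium","b",board(78),(360,201),5,-.3,None),("long","b",board(110),(268,178),5,-.2,V),
 ("cs","tray",tray(76),(319,217),6,0,None),("cm","tray",tray(104),(192,200),6,-.1,None),("cl","tray",tray(136),(159,202),6,.05,None)]:
    p0=np.r_[back("top",px,z)[:2],yaw]
    for w in(["top"],["side"],["top","side"]):
        x,f=fit({n:ims[n]for n in w},k,pt,p0,valid=v);print(nm,w,x.round(2),round(f,1))
E
python3 m.py
```

```text
short ['top'] [ 5.3093e+02  4.0981e+02 -3.3000e-01] 38.8
short ['side'] [ 5.2957e+02  4.0988e+02 -3.0000e-01] 186.4
short ['top', 'side'] [ 5.3015e+02  4.1006e+02 -3.2000e-01] 227.8
medium ['top'] [ 5.2112e+02 -3.0419e+02 -3.5000e-01] 50.9
medium ['side'] [ 5.1994e+02 -3.0233e+02 -3.4000e-01] 46.8
medium ['top', 'side'] [ 5.2068e+02 -3.0327e+02 -3.4000e-01] 106.9
long ['top'] [ 5.8431e+02 -3.5190e+01 -2.6000e-01] 33.0
long ['side'] [ 5.7989e+02 -3.3530e+01 -2.8000e-01] 26.4
long ['top', 'side'] [ 5.8147e+02 -3.4170e+01 -2.7000e-01] 68.5
cs ['top'] [ 4.7158e+02 -1.8478e+02 -2.0000e-02] 40.3
cs ['side'] [ 470.82 -181.88   -0.  ] 32.7
cs ['top', 'side'] [ 470.82 -183.52    0.  ] 89.3
cm ['top'] [ 5.2231e+02  1.9605e+02 -9.0000e-02] 386.6
cm ['side'] [ 5.2203e+02  1.9755e+02 -7.0000e-02] 442.5
cm ['top', 'side'] [ 5.2232e+02  1.9663e+02 -8.0000e-02] 834.8
cl ['top'] [5.1782e+02 2.9664e+02 6.0000e-02] 240.4
cl ['side'] [5.1750e+02 2.9733e+02 6.0000e-02] 438.1
cl ['top', 'side'] [5.1777e+02 2.9681e+02 6.0000e-02] 681.2
```

All four checks agree: black plate and copper coil mark the targets, and the green and finned boards are excluded. Medium board first.

```bash
cat > plan.py <<'E'
import sys,numpy as np
from scipy.spatial.transform import Rotation as R
from workcell import robot
s=robot.observe();T=R.from_rotvec(s["tcp_rot"]);p=s["position"]
print("t",round(s["time"],2),"pos",p.round(1),"yaw",np.arctan2(*T.as_matrix()[1::-1,0]).round(3),"open",round(s["opening"],2),"grip",round(s["grip_force"],1),"F",s["force"].round(1),"q7",s["q"][6].round(2))
for a in sys.argv[1:]:
    x,y,z,w=map(float,a.split(","))
    G=R.from_euler("z",w)*R.from_euler("x",np.pi)
    print(a,"shift",T.inv().apply(np.array([x,y,z])-p).round(1),"turn",(T.inv()*G).as_rotvec().round(3))
E
python3 plan.py 520.7,-303.3,100,-.345 520.7,-303.3,23,-.345
```

```text
t 0.2 pos [ 188.8 -621.6  241.6] yaw 0.295 open 1.0 grip 0.0 F [-0.  -0.4 -0.4] q7 -0.05
520.7,-303.3,100,-.345 shift [ 410.1 -207.9  141.9] turn [-0.001  0.     0.64 ]
520.7,-303.3,23,-.345 shift [ 410.1 -207.9  218.9] turn [-0.001  0.     0.64 ]
```

```bash
python3 -m creep '[[[1,410,-208,142,0,0,0.64],[1,410,-208,142,0,0,0.64],[1,410,-208,142,0,0,0.64],[1,410,-208,142,0,0,0.64],[1,410,-208,142,0,0,0.64],[1,410,-208,142,0,0,0.64],[1,410,-208,142,0,0,0.64],[1,410,-208,142,0,0,0.64],[1,410,-208,142,0,0,0.64],[1,410,-208,142,0,0,0.64],[1,410,-208,142,0,0,0.64],[1,410,-208,142,0,0,0.64],[1,410,-208,142,0,0,0.64],[1,410,-208,142,0,0,0.64],[1,410,-208,142,0,0,0.64]]]' 40; python3 plan.py 520.7,-303.3,23,-.345
```

```text
time: 1.7
position: [519.9, -305.3, 100.8]
tcp_rot: [3.093, -0.543, 0.001]
force: [0.5, 1.3, -0.4]
opening: 1.001
grip_force: 0.0
t 1.7 pos [ 519.9 -305.3  100.8] yaw -0.348 open 1.0 grip 0.0 F [ 0.5  1.3 -0.4] q7 -1.46
520.7,-303.3,23,-.345 shift [-0.  -2.2 77.8] turn [ 0.001 -0.001 -0.003]
```

```bash
python3 -m creep '[[[1,0,-1,35,0,0,0],[1,0,-1,65,0,0,0],[1,0,-1,77,0,0,0],[1,0,-1,77,0,0,0],[1,0,-1,77,0,0,0],[0.2,0,-1,77,0,0,0],[0.2,0,-1,77,0,0,0],[0.2,0,-1,77,0,0,0],[0.2,0,-1,77,0,0,0],[0.2,0,-1,77,0,0,0],[0.2,0,-1,77,0,0,0],[0.2,0,-1,77,0,0,0],[0.2,0,-1,77,0,0,0]]]' 40; python3 plan.py
```

```text
time: 3.0
position: [521.6, -303.2, 24.1]
tcp_rot: [3.094, -0.539, 0.002]
force: [-0.8, 0.3, 5.2]
opening: 0.335
grip_force: 40.0
t 3.0 pos [ 521.6 -303.2   24.1] yaw -0.345 open 0.33 grip 40.0 F [-0.8  0.3  5.2] q7 -1.47
```

```bash
python3 -m creep '[[[0.2,0,0,-25,0,0,0],[0.2,0,0,-55,0,0,0],[0.2,0,0,-80,0,0,0],[0.2,0,0,-80,0,0,0],[0.2,0,0,-80,0,0,0]]]'; python3 plan.py 522.3,196.6,104,-.08
python3 - <<'E'
from workcell import robot
import cv2
a=robot.get_image("side")[240:340,210:330,::-1];cv2.imwrite("pics/l1.png",cv2.resize(a,None,fx=4,fy=4,interpolation=2))
E
```

```text
time: 3.5
position: [520.8, -302.7, 103.0]
tcp_rot: [-3.095, 0.539, 0.0]
force: [-0.4, 0.6, -2.0]
opening: 0.338
grip_force: 39.7
t 3.5 pos [ 520.8 -302.7  103. ] yaw -0.345 open 0.34 grip 39.7 F [-0.4  0.6 -2. ] q7 -1.47
522.3,196.6,104,-.08 shift [-167.5 -470.3   -1. ] turn [-0.     0.    -0.265]
```

View pics/l1.png

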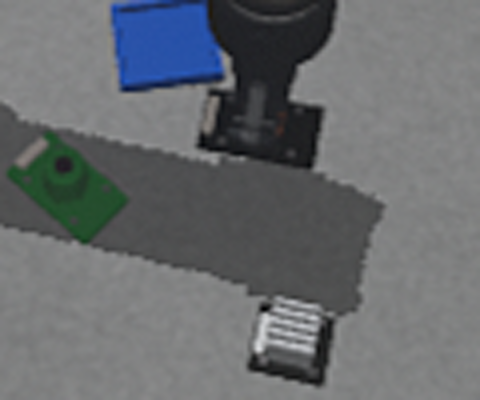

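The crop shows the medium board held level at about (260,125) in the crop. Carrying it to its carrier.

```bash
python3 -m creep '[[[0.2,-7,-20,-1,0,0,-0.01],[0.2,-20,-55,-1,0,0,-0.03],[0.2,-35,-97,-1,0,0,-0.06],[0.2,-51,-142,-1,0,0,-0.08],[0.2,-67,-188,-1,0,0,-0.11],[0.2,-83,-233,-1,0,0,-0.13],[0.2,-99,-278,-1,0,0,-0.16],[0.2,-115,-323,-1,0,0,-0.18],[0.2,-131,-367,-1,0,0,-0.21],[0.2,-146,-409,-1,0,0,-0.23],[0.2,-157,-440,-1,0,0,-0.25],[0.2,-164,-460,-1,0,0,-0.26],[0.2,-167.5,-470,-1,0,0,-0.265],[0.2,-167.5,-470,-1,0,0,-0.265],[0.2,-167.5,-470,-1,0,0,-0.265],[0.2,-167.5,-470,-1,0,0,-0.265]]]'; python3 plan.py 522.3,196.6,27,-.08
```

```text
time: 5.15
position: [522.4, 193.9, 103.9]
tcp_rot: [3.137, -0.13, -0.001]
force: [-0.1, 0.1, -0.4]
opening: 0.336
grip_force: 39.7
t 5.15 pos [522.4 193.9 103.9] yaw -0.083 open 0.34 grip 39.7 F [-0.1  0.1 -0.4] q7 -2.19
522.3,196.6,27,-.08 shift [-0.3 -2.8 76.9] turn [ 0.002  0.001 -0.003]
```

```bash
python3 -m creep '[[[0.2,0,-2,25,0,0,0],[0.2,0,-2,50,0,0,0],[0.2,0,-2,60,0,0,0],[0.2,0,-2,60,0,0,0],[0.2,0,-2,60,0,0,0]]]'; python3 plan.py 522.3,196.6,27,-.08;python3 - <<'E'
from workcell import robot
import cv2
a=robot.get_image("side")[100:200,200:320,::-1];cv2.imwrite("pics/p1.png",cv2.resize(a,None,fx=5,fy=5,interpolation=2))
E
```

```text
time: 5.65
position: [523.3, 197.7, 44.9]
tcp_rot: [-3.139, 0.127, -0.002]
force: [0.5, 0.5, -1.4]
opening: 0.337
grip_force: 39.7
t 5.65 pos [523.3 197.7  44.9] yaw -0.081 open 0.34 grip 39.7 F [ 0.5  0.5 -1.4] q7 -2.22
522.3,196.6,27,-.08 shift [-1.   1.1 17.9] turn [-0.    -0.001 -0.001]
```

View pics/p1.png

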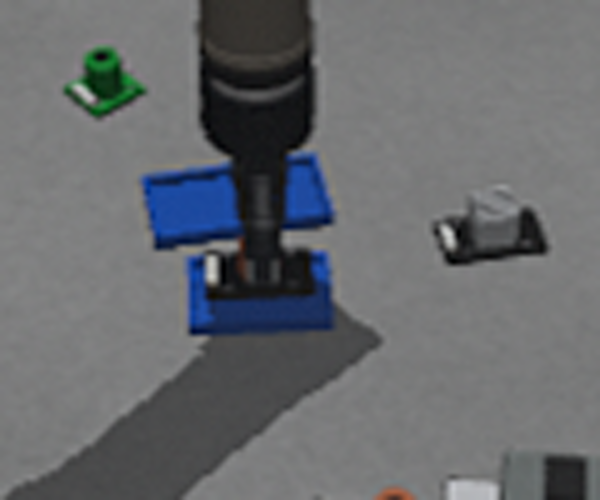

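The medium board hangs parallel over the carrier (crop (260,275), carrier (260,290)), still 18 mm up. Lowering it and releasing.

```bash
python3 -m creep '[[[0.2,-1,1,7,0,0,0],[0.2,-1,1,12,0,0,0],[0.2,-1,1,15,0,0,0],[0.2,-1,1,16,0,0,0],[0.2,-1,1,17,0,0,0],[0.2,-1,1,18,0,0,0],[0.2,-1,1,18,0,0,0],[0.2,-1,1,18,0,0,0]]]'; python3 plan.py 522.3,196.6,27,-.08
```

```text
time: 6.5
position: [521.3, 197.0, 29.0]
tcp_rot: [3.137, -0.126, -0.001]
force: [-7.6, -2.5, 21.3]
opening: 0.329
grip_force: 42.0
t 6.5 pos [521.3 197.   29. ] yaw -0.08 open 0.33 grip 42.0 F [-7.6 -2.5 21.3] q7 -2.23
522.3,196.6,27,-.08 shift [1.  0.3 2. ] turn [ 0.002  0.001 -0.   ]
```

```bash
python3 -m creep '[[[0.2,0,0,-1,0,0,0],[0.2,0,0,-1,0,0,0],[0.55,0,0,-1,0,0,0],[0.55,0,0,-1,0,0,0],[0.55,0,0,-1,0,0,0],[0.55,0,0,-1,0,0,0],[0.6,0,0,-25,0,0,0],[0.8,0,0,-55,0,0,0],[1,0,0,-90,0,0,0],[1,0,0,-90,0,0,0]]]'; python3 plan.py 530.2,410,110,-.32
```

```text
time: 7.5
position: [524.9, 198.8, 120.9]
tcp_rot: [-3.135, 0.126, -0.014]
force: [1.4, 0.7, 0.1]
opening: 0.999
grip_force: 0.0
t 7.5 pos [524.9 198.8 120.9] yaw -0.08 open 1.0 grip 0.0 F [1.4 0.7 0.1] q7 -2.19
530.2,410,110,-.32 shift [ -11.8 -210.9   11.7] turn [-0.005 -0.008  0.24 ]
```

Run:
```python
from workcell import robot
import cv2
a=robot.get_image("side")[100:200,200:320,::-1];cv2.imwrite("pics/p2.png",cv2.resize(a,None,fx=5,fy=5,interpolation=2))
```

```text
(no output)
```

View pics/p2.png

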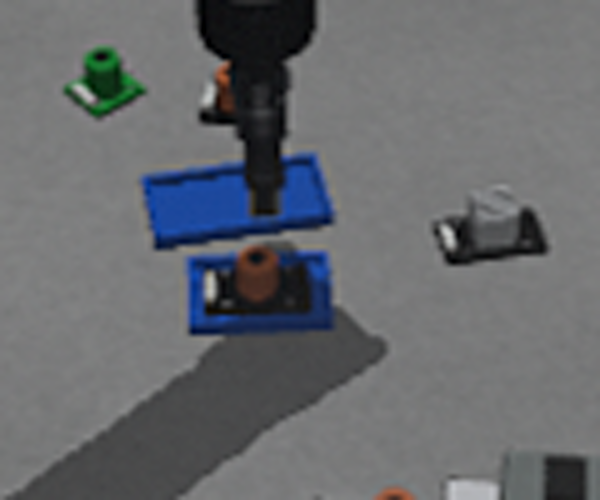

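The medium board lies flat and lined up in its carrier (crop (258,285)). Next is the short board.

```bash
python3 -m creep '[[[1,-3,-45,5,0,0,0.06],[1,-6,-95,12,0,0,0.12],[1,-9,-145,12,0,0,0.2],[1,-11,-185,12,0,0,0.24],[1,-12,-205,12,0,0,0.24],[1,-12,-211,12,0,0,0.24],[1,-12,-211,12,0,0,0.24],[1,-12,-211,12,0,0,0.24]]]'; python3 plan.py 530.2,410,23.5,-.32
```

```text
time: 8.35
position: [526.9, 405.8, 103.3]
tcp_rot: [3.098, -0.504, -0.0]
force: [1.3, -0.2, 0.3]
opening: 0.999
grip_force: 0.0
t 8.35 pos [526.9 405.8 103.3] yaw -0.322 open 1.0 grip 0.0 F [ 1.3 -0.2  0.3] q7 -2.72
530.2,410,23.5,-.32 shift [ 1.7 -5.3 79.8] turn [ 0.003 -0.    -0.002]
```

```bash
python3 -m creep '[[[1,2,-4,30,0,0,0],[1,2,-4,50,0,0,0],[1,2,-4,50,0,0,0],[1,2,-4,50,0,0,0]]]'; python3 plan.py 530.2,410,23.5,-.32
```

```text
time: 8.75
position: [530.3, 409.8, 54.4]
tcp_rot: [3.1, -0.504, 0.0]
force: [1.4, 0.4, 0.0]
opening: 0.997
grip_force: 0.0
t 8.75 pos [530.3 409.8  54.4] yaw -0.322 open 1.0 grip 0.0 F [1.4 0.4 0. ] q7 -2.74
530.2,410,23.5,-.32 shift [-0.1 -0.2 30.9] turn [ 0.001 -0.    -0.002]
```

```bash
python3 -m creep '[[[1,0,0,20,0,0,0],[1,0,0,30,0,0,0],[1,0,0,30,0,0,0],[1,0,0,30,0,0,0],[0.2,0,0,30,0,0,0],[0.2,0,0,30,0,0,0],[0.2,0,0,30,0,0,0],[0.2,0,0,30,0,0,0],[0.2,0,0,30,0,0,0],[0.2,0,0,30,0,0,0],[0.2,0,0,30,0,0,0],[0.2,0,0,30,0,0,0]]]' 40; python3 plan.py; python3 -m creep '[[[0.2,0,0,-25,0,0,0],[0.2,0,0,-55,0,0,0],[0.2,0,0,-80,0,0,0],[0.2,0,0,-80,0,0,0],[0.2,0,0,-80,0,0,0],[0.2,0,0,-80,0,0,0]]]'; python3 plan.py 470.8,-183.5,104,0
```

```text
time: 9.95
position: [530.0, 411.9, 24.7]
tcp_rot: [-3.101, 0.501, -0.001]
force: [-0.1, 0.2, 4.5]
opening: 0.338
grip_force: 39.8
t 9.95 pos [530.  411.9  24.7] yaw -0.32 open 0.34 grip 39.8 F [-0.1  0.2  4.5] q7 -2.74
time: 10.55
position: [528.5, 410.5, 102.1]
tcp_rot: [3.098, -0.5, -0.004]
force: [0.0, 0.1, -1.8]
opening: 0.334
grip_force: 39.7
t 10.55 pos [528.5 410.5 102.1] yaw -0.32 open 0.33 grip 39.7 F [ 0.   0.1 -1.8] q7 -2.72
470.8,-183.5,104,0 shift [ 1.321e+02  5.820e+02 -1.000e-01] turn [ 0.003  0.002 -0.32 ]
```

```bash
python3 -m creep '[[[0.2,5,20,0,0,0,-0.01],[0.2,12,55,0,0,0,-0.03],[0.2,22,97,0,0,0,-0.05],[0.2,32,142,0,0,0,-0.08],[0.2,43,189,0,0,0,-0.1],[0.2,54,237,0,0,0,-0.13],[0.2,65,285,0,0,0,-0.16],[0.2,75,332,0,0,0,-0.18],[0.2,86,379,0,0,0,-0.21],[0.2,97,426,0,0,0,-0.23],[0.2,107,472,0,0,0,-0.26],[0.2,117,515,0,0,0,-0.28],[0.2,125,550,0,0,0,-0.3],[0.2,130,573,0,0,0,-0.32],[0.2,132,582,0,0,0,-0.32],[0.2,132,582,0,0,0,-0.32],[0.2,132,582,0,0,0,-0.32],[0.2,132,582,0,0,0,-0.32]]]'; python3 plan.py 470.8,-183.5,27.7,0
```

```text
time: 12.35
position: [472.1, -180.2, 104.0]
tcp_rot: [-3.141, -0.004, 0.001]
force: [0.1, -0.1, -0.6]
opening: 0.335
grip_force: 39.8
t 12.35 pos [ 472.1 -180.2  104. ] yaw 0.003 open 0.33 grip 39.8 F [ 0.1 -0.1 -0.6] q7 -1.32
470.8,-183.5,27.7,0 shift [-1.3  3.3 76.3] turn [-0.001  0.     0.003]
```

```bash
python3 -m creep '[[[0.2,-1,2.5,25,0,0,0],[0.2,-1,2.5,45,0,0,0],[0.2,-1,2.5,57,0,0,0],[0.2,-1,2.5,57,0,0,0],[0.2,-1,2.5,57,0,0,0]]]'; python3 plan.py 470.8,-183.5,27.7,0;python3 - <<'E'
from workcell import robot
import cv2
a=robot.get_image("side")[190:290,200:320,::-1];cv2.imwrite("pics/p3.png",cv2.resize(a,None,fx=5,fy=5,interpolation=2))
E
```

```text
time: 12.85
position: [471.3, -184.3, 47.6]
tcp_rot: [3.142, 0.002, 0.001]
force: [-0.8, -0.3, -0.7]
opening: 0.336
grip_force: 39.8
t 12.85 pos [ 471.3 -184.3   47.6] yaw 0.001 open 0.34 grip 39.8 F [-0.8 -0.3 -0.7] q7 -1.33
470.8,-183.5,27.7,0 shift [-0.5 -0.8 19.9] turn [ 0.    -0.     0.001]
```

View pics/p3.png

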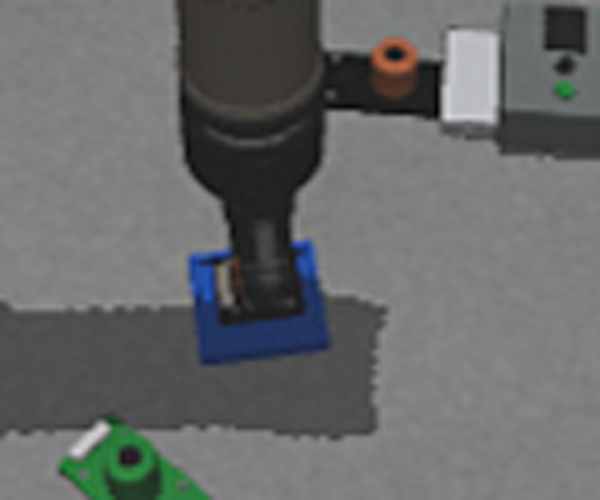

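The short board (crop (260,285)) is parallel to its carrier and centred over it. Lowering gently to contact.

```bash
python3 -m creep '[[[0.2,0,0,8,0,0,0],[0.2,0,0,14,0,0,0],[0.2,0,0,16.5,0,0,0],[0.2,0,0,17.5,0,0,0],[0.2,0,0,18,0,0,0],[0.2,0,0,18,0,0,0]]]'; python3 plan.py 470.8,-183.5,27.7,0
```

```text
time: 13.5
position: [470.3, -184.8, 29.7]
tcp_rot: [-3.141, 0.0, 0.002]
force: [-2.4, 1.2, 4.3]
opening: 0.331
grip_force: 40.4
t 13.5 pos [ 470.3 -184.8   29.7] yaw -0.0 open 0.33 grip 40.4 F [-2.4  1.2  4.3] q7 -1.34
470.8,-183.5,27.7,0 shift [ 0.5 -1.3  2. ] turn [-0.     0.001 -0.   ]
```

```bash
python3 -m creep '[[[0.2,0,0,0.5,0,0,0],[0.2,0,0,0.5,0,0,0],[0.55,0,0,0,0,0,0],[0.55,0,0,0,0,0,0],[0.55,0,0,0,0,0,0],[0.55,0,0,0,0,0,0],[0.6,0,0,-25,0,0,0],[0.8,0,0,-55,0,0,0],[1,0,0,-85,0,0,0],[1,0,0,-85,0,0,0],[1,0,0,-85,0,0,0],[1,0,0,-85,0,0,0]]]'; python3 plan.py 581.5,-34.2,110,-.26
python3 - <<'E'
from h import *
im=robot.get_image("side");cv2.imwrite("pics/p4.png",cv2.resize(im[180:290,190:330,::-1],None,fx=5,fy=5,interpolation=2))
ims={"top":robot.get_image("top")};cv2.imwrite("pics/p4t.png",cv2.resize(ims["top"][120:240,230:340,::-1],None,fx=5,fy=5,interpolation=2))
E
```

```text
time: 14.7
position: [469.9, -184.6, 113.3]
tcp_rot: [-3.141, 0.0, 0.003]
force: [0.1, -0.4, -0.8]
opening: 1.001
grip_force: 0.0
t 14.7 pos [ 469.9 -184.6  113.3] yaw -0.0 open 1.0 grip 0.0 F [ 0.1 -0.4 -0.8] q7 -1.32
581.5,-34.2,110,-.26 shift [ 111.6 -150.4    3.1] turn [-0.     0.002  0.26 ]
```

View pics/p4.png

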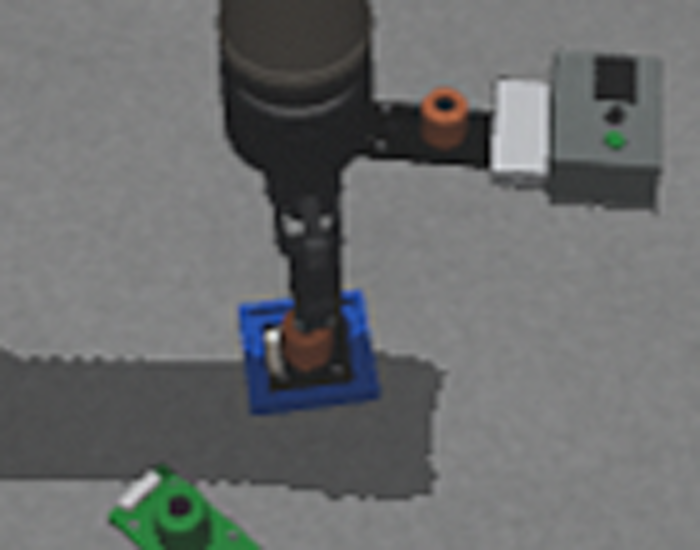

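The short board lies flat in its carrier (crop (310,350)). Now I'll measure the dock axis and the coil position more closely before the dock grasp.

Run:
```python
from h import *
for n in P:
    im=cv2.imread(f"pics/{n}0.png")[:,:,::-1].copy();h=cv2.cvtColor(im,cv2.COLOR_RGB2HSV).astype(int)
    # rectify to z=17 plane, 0.5mm/px, origin (540,-120)
    g=np.array([[0,0],[200,0],[200,200],[0,200]],float)
    src=proj(n,np.c_[540+g[:,0],-120+g[:,1],np.full(4,17)]).astype(np.float32)
    H=cv2.getPerspectiveTransform(src,(g*2).astype(np.float32))
    w=cv2.warpPerspective(im,H,(401,401),flags=cv2.INTER_CUBIC)
    b=(w.min(2)>150).astype(np.uint8);print(n,w.min(2).max())
    k,l,s,c=cv2.connectedComponentsWithStats(b);i=1+np.argmax(s[1:,4])
    p=np.argwhere(l==i)[:,::-1].astype(np.float32)
    r=cv2.minAreaRect(p);print("lip",s[i],[540+r[0][0]/2,-120+r[0][1]/2],np.array(r[1])/2,r[2])
    m=((h[...,0]<20)&(h[...,1]>100));Y,X=np.nonzero(m)
    q=proj(n,[[581,-34,36]])[0];d=np.hypot(X-q[0],Y-q[1])<12
    print("coil px",X[d].mean(),Y[d].mean(),d.sum(),"pred",proj(n,[[581.5,-34.2,36]]).round(1), "bbox",X[d].min(),X[d].max(),Y[d].min(),Y[d].max())
```

```text
top 128Traceback (most recent call last):
  File "<stdin>", line 10, in <module>
    return _wrapfunc(a, 'argmax', axis=axis, out=out, **kwds)
    return bound(*args, **kwds)
ValueError: attempt to get argmax of an empty sequence
```

Run:
```python
from h import *
for n in P:
    im=cv2.imread(f"pics/{n}0.png")[:,:,::-1].copy();h=cv2.cvtColor(im,cv2.COLOR_RGB2HSV).astype(int)
    g=np.array([[0,0],[200,0],[200,200],[0,200]],float)
    src=proj(n,np.c_[540+g[:,0],-120+g[:,1],np.full(4,17)]).astype(np.float32)
    H=cv2.getPerspectiveTransform(src,(g*2).astype(np.float32))
    w=cv2.warpPerspective(im,H,(401,401),flags=cv2.INTER_CUBIC).min(2)
    t=(float(np.median(w))+np.percentile(w,99))/2
    k,l,s,c=cv2.connectedComponentsWithStats((w>t).astype(np.uint8));i=1+np.argmax(s[1:,4])
    r=cv2.minAreaRect(np.argwhere(l==i)[:,::-1].astype(np.float32));print(n,t,"lip",[540+r[0][0]/2,-120+r[0][1]/2],np.array(r[1])/2,r[2])
    m=((h[...,0]<20)&(h[...,1]>100));Y,X=np.nonzero(m)
    q=proj(n,[[581,-34,36]])[0];d=np.hypot(X-q[0],Y-q[1])<12
    print("coil px",X[d].mean(),Y[d].mean(),d.sum(),"pred36",proj(n,[[581.5,-34.2,36]]).round(1),"bbox",X[d].min(),X[d].max(),Y[d].min(),Y[d].max())
```

```text
top 102.5 lip [629.0087966918945, -43.780357360839844] [74.22158051 33.80691528] 76.39945983886719
coil px 268.575 179.675 80 pred36 [[268.9 178.9]] bbox 264 274 175 185
side 149.0 lip [627.7235412597656, -42.45561218261719] [74.33965302 34.51483917] 77.7842788696289
coil px 278.36619718309856 203.08450704225353 71 pred36 [[279.3 200.6]] bbox 274 283 198 208
```

```bash
python3 -m creep '[[[1,35,-45,3,0,0,0.09],[1,65,-85,3,0,0,0.18],[1,95,-125,3,0,0,0.26],[1,112,-150,3,0,0,0.26],[1,112,-150,3,0,0,0.26],[1,112,-150,3,0,0,0.26],[1,112,-150,35,0,0,0.26],[1,112,-150,55,0,0,0.26],[1,112,-150,55,0,0,0.26],[1,112,-150,55,0,0,0.26]]]'; python3 plan.py 581.5,-34.2,24.5,-.26
```

```text
time: 15.8
position: [582.0, -36.5, 59.1]
tcp_rot: [3.114, -0.411, -0.002]
force: [0.6, 0.7, -0.0]
opening: 0.998
grip_force: 0.0
t 15.8 pos [582.  -36.5  59.1] yaw -0.262 open 1.0 grip 0.0 F [ 0.6  0.7 -0. ] q7 -1.9
581.5,-34.2,24.5,-.26 shift [-1.  -2.1 34.6] turn [ 0.001  0.001 -0.002]
```

```bash
python3 -m creep '[[[1,-1,-1.5,18,0,0,0],[1,-1,-1.5,33,0,0,0],[1,-1,-1.5,33.5,0,0,0],[1,-1,-1.5,33.5,0,0,0],[0.2,-1,-1.5,33.5,0,0,0],[0.2,-1,-1.5,33.5,0,0,0],[0.2,-1,-1.5,33.5,0,0,0],[0.2,-1,-1.5,33.5,0,0,0],[0.2,-1,-1.5,33.5,0,0,0],[0.2,-1,-1.5,33.5,0,0,0],[0.2,-1,-1.5,33.5,0,0,0],[0.2,-1,-1.5,33.5,0,0,0]]]' 40; python3 plan.py
python3 - <<'E'
import numpy as np
from workcell import robot
from scipy.spatial.transform import Rotation as R
s=robot.observe();print(R.from_rotvec(s["tcp_rot"]).inv().apply(52*np.array([-np.cos(.225),np.sin(.225),0])).round(1))
E
```

```text
time: 17.0
position: [582.6, -33.2, 26.4]
tcp_rot: [3.115, -0.407, 0.001]
force: [0.1, 0.9, 5.4]
opening: 0.337
grip_force: 39.8
t 17.0 pos [582.6 -33.2  26.4] yaw -0.26 open 0.34 grip 39.8 F [0.1 0.9 5.4] q7 -1.91
[-52.    1.8  -0. ]
```

```bash
python3 -m creep '[[[0.2,-3,0.1,0,0,0,0],[0.2,-6,0.2,0,0,0,0],[0.2,-10,0.4,0,0,0,0],[0.2,-14,0.5,0,0,0,0],[0.2,-18,0.7,0,0,0,0],[0.2,-20,0.7,0,0,0,0]]]'; python3 plan.py
```

```text
time: 17.6
position: [563.3, -28.7, 26.4]
tcp_rot: [-3.115, 0.407, -0.003]
force: [3.8, -0.4, 5.5]
opening: 0.335
grip_force: 40.0
t 17.6 pos [563.3 -28.7  26.4] yaw -0.26 open 0.33 grip 40.0 F [ 3.8 -0.4  5.5] q7 -1.92
```

Only sliding friction (about 4 N) so far. Continuing the slide.

```bash
python3 -m creep '[[[0.2,-4,0.1,0,0,0,0],[0.2,-9,0.3,0,0,0,0],[0.2,-15,0.5,0,0,0,0],[0.2,-21,0.7,0,0,0,0],[0.2,-27,0.9,0,0,0,0],[0.2,-32,1.1,0,0,0,0],[0.2,-34,1.2,0,0,0,0],[0.2,-34,1.2,0,0,0,0]]]'; python3 plan.py
python3 - <<'E'
from workcell import robot
import cv2
a=robot.get_image("side")[150:250,200:330,::-1];cv2.imwrite("pics/d1.png",cv2.resize(a,None,fx=5,fy=5,interpolation=2))
E
```

```text
time: 18.4
position: [529.7, -21.0, 26.3]
tcp_rot: [-3.115, 0.407, -0.002]
force: [3.4, -1.1, 6.3]
opening: 0.331
grip_force: 40.1
t 18.4 pos [529.7 -21.   26.3] yaw -0.26 open 0.33 grip 40.1 F [ 3.4 -1.1  6.3] q7 -1.94
```

View pics/d1.png

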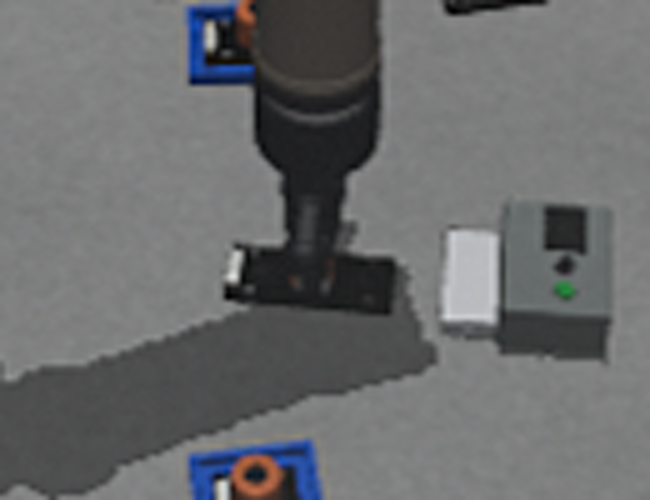

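The board's rear end (crop x 395) is clear of the lip (x 440). Lifting.

```bash
python3 -m creep '[[[0.2,0,0,-15,0,0,0],[0.2,0,0,-40,0,0,0],[0.2,0,0,-65,0,0,0],[0.2,0,0,-80,0,0,0],[0.2,0,0,-80,0,0,0],[0.2,0,0,-80,0,0,0],[0.2,0,0,-80,0,0,0]]]'; python3 plan.py 517.8,296.8,106,.065
```

```text
time: 19.15
position: [527.3, -21.0, 103.8]
tcp_rot: [3.114, -0.407, -0.008]
force: [0.2, -0.3, -2.9]
opening: 0.337
grip_force: 39.8
t 19.15 pos [527.3 -21.  103.8] yaw -0.26 open 0.34 grip 39.8 F [ 0.2 -0.3 -2.9] q7 -1.92
517.8,296.8,106,.065 shift [ -90.9 -304.7   -2.2] turn [ 0.001  0.005 -0.325]
```

```bash
python3 -m creep '[[[0.2,-4,-15,-1,0,0,-0.01],[0.2,-13,-43,-1,0,0,-0.05],[0.2,-24,-80,-1,0,0,-0.09],[0.2,-36,-120,-1,0,0,-0.13],[0.2,-48,-160,-1,0,0,-0.17],[0.2,-60,-200,-1,0,0,-0.21],[0.2,-71,-237,-1,0,0,-0.25],[0.2,-80,-268,-1,0,0,-0.29],[0.2,-87,-290,-1,0,0,-0.32],[0.2,-91,-303,-1,0,0,-0.325],[0.2,-91,-305,-1,0,0,-0.325],[0.2,-91,-305,-1,0,0,-0.325],[0.2,-91,-305,-1,0,0,-0.325],[0.2,-91,-305,-1,0,0,-0.325]]]'; python3 plan.py 517.8,296.8,29.4,.065
```

```text
time: 20.55
position: [520.6, 294.9, 106.7]
tcp_rot: [3.139, 0.097, -0.0]
force: [0.3, 0.1, -2.1]
opening: 0.337
grip_force: 39.9
t 20.55 pos [520.6 294.9 106.7] yaw 0.062 open 0.34 grip 39.9 F [ 0.3  0.1 -2.1] q7 -2.23
517.8,296.8,29.4,.065 shift [-2.7 -2.2 77.3] turn [ 0.001  0.    -0.003]
```

```bash
python3 -m creep '[[[0.2,-2.5,-2,25,0,0,0],[0.2,-2.5,-2,45,0,0,0],[0.2,-2.5,-2,57,0,0,0],[0.2,-2.5,-2,57,0,0,0],[0.2,-2.5,-2,57,0,0,0]]]'; python3 plan.py 517.8,296.8,29.4,.065;python3 - <<'E'
from workcell import robot
import cv2,numpy as np
a,b=[robot.get_image(n)[y:y+100,x:x+80,::-1]for n,y,x in(("side",90,210),("top",150,110))]
cv2.imwrite("pics/p5.png",cv2.resize(np.hstack([a,b]),None,fx=5,fy=5,interpolation=2))
E
```

```text
time: 21.05
position: [518.0, 298.6, 50.2]
tcp_rot: [-3.14, -0.101, -0.001]
force: [-0.3, -0.2, -1.7]
opening: 0.336
grip_force: 39.9
t 21.05 pos [518.  298.6  50.2] yaw 0.064 open 0.34 grip 39.9 F [-0.3 -0.2 -1.7] q7 -2.25
517.8,296.8,29.4,.065 shift [-0.3  1.8 20.8] turn [-0.    -0.001 -0.001]
```

View pics/p5.png

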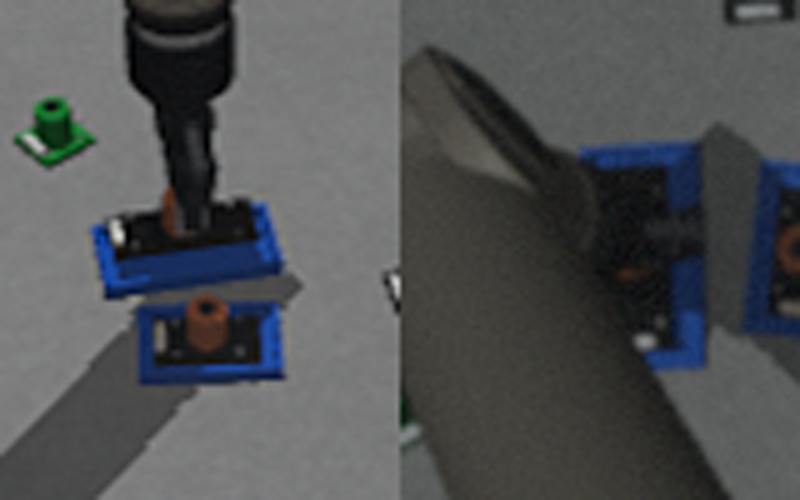

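The long board (side crop (185,232)) is parallel to its carrier and inside its outline in both views. Lowering.

```bash
python3 -m creep '[[[0.2,0,1.5,8,0,0,0],[0.2,0,1.5,14,0,0,0],[0.2,0,1.5,17,0,0,0],[0.2,0,1.5,18,0,0,0],[0.2,0,1.5,18.5,0,0,0],[0.2,0,1.5,18.5,0,0,0]]]'; python3 plan.py 517.8,296.8,29.4,.065
```

```text
time: 21.75
position: [517.6, 297.4, 31.4]
tcp_rot: [3.14, 0.102, 0.0]
force: [-0.9, 0.1, -1.1]
opening: 0.333
grip_force: 40.0
t 21.75 pos [517.6 297.4  31.4] yaw 0.065 open 0.33 grip 40.0 F [-0.9  0.1 -1.1] q7 -2.26
517.8,296.8,29.4,.065 shift [0.2 0.6 2. ] turn [ 0. -0. -0.]
```

```bash
python3 -m creep '[[[0.2,0,0,0.7,0,0,0],[0.2,0,0,1.4,0,0,0],[0.2,0,0,1.4,0,0,0],[0.2,0,0,1.4,0,0,0]]]'; python3 plan.py
```

```text
time: 22.15
position: [517.6, 297.4, 31.3]
tcp_rot: [3.14, 0.102, 0.0]
force: [-3.9, -3.1, 10.3]
opening: 0.334
grip_force: 41.1
t 22.15 pos [517.6 297.4  31.3] yaw 0.065 open 0.33 grip 41.1 F [-3.9 -3.1 10.3] q7 -2.26
```

On the floor with 10 N. Releasing and retreating out of view.

```bash
python3 -m creep '[[[0.2,0,0,-0.8,0,0,0],[0.2,0,0,-0.8,0,0,0],[0.55,0,0,-0.8,0,0,0],[0.55,0,0,-0.8,0,0,0],[0.55,0,0,-0.8,0,0,0],[0.55,0,0,-0.8,0,0,0],[0.6,0,0,-25,0,0,0],[0.8,0,0,-55,0,0,0],[1,0,0,-100,0,0,0],[1,0,0,-140,0,0,0],[1,0,0,-180,0,0,0],[1,0,0,-180,0,0,0]]]'; python3 plan.py 380,-330,230,.065
```

```text
time: 23.35
position: [520.8, 299.9, 216.5]
tcp_rot: [-3.134, -0.101, -0.017]
force: [0.8, 0.4, -0.1]
opening: 1.001
grip_force: 0.0
t 23.35 pos [520.8 299.9 216.5] yaw 0.065 open 1.0 grip 0.0 F [ 0.8  0.4 -0.1] q7 -2.19
380,-330,230,.065 shift [-181.1  619.3  -19.2] turn [-0.006 -0.011 -0.   ]
```

```bash
python3 -m creep '[[[1,-15,48,-10,0,0,0],[1,-30,96,-10,0,0,0],[1,-44,144,-10,0,0,0],[1,-57,192,-10,0,0,0],[1,-71,240,-10,0,0,0],[1,-85,288,-10,0,0,0],[1,-99,336,-10,0,0,0],[1,-113,384,-10,0,0,0],[1,-127,432,-10,0,0,0],[1,-141,480,-10,0,0,0],[1,-155,528,-10,0,0,0],[1,-168,576,-10,0,0,0],[1,-181,619,-10,0,0,0],[1,-181,619,-10,0,0,0],[1,-181,619,-10,0,0,0],[1,-181,619,-10,0,0,0]]]'
python3 - <<'E'
from h import *
ims={n:robot.get_image(n)for n in P}
r=lambda i:cv2.resize(i[:,:,::-1],None,fx=4,fy=4,interpolation=2)
cv2.imwrite("pics/fin.png",np.hstack([r(ims["side"][110:260,215:315]),r(ims["top"][115:265,110:205])]))
for n in P:
  for nm,c in(("short",(470.8,-183.5)),("medium",(522.3,196.6)),("long",(517.8,296.8))):
    h=cv2.cvtColor(ims[n],cv2.COLOR_RGB2HSV).astype(int);Y,X=np.nonzero((h[...,0]<20)&(h[...,1]>100))
    q=proj(n,[[*c,32]])[0];d=np.hypot(X-q[0],Y-q[1])<12
    if d.any():print(n,nm,(back(n,[X[d].mean(),Y[d].mean()],30)-[*c,30]).round(1))
E
```

```text
time: 24.95
position: [377.4, -330.7, 219.3]
tcp_rot: [-3.139, -0.105, 0.001]
force: [-0.1, -0.4, 0.1]
opening: 1.003
grip_force: 0.0
top short [ 0.8 -3.4  0. ]
top medium [-1.1  0.8  0. ]
top long [-1.9  0.5  0. ]
side short [-0.7 -2.8  0. ]
side medium [-3.1 -1.2  0. ]
side long [-2.9 -8.8 -0. ]
```

View pics/fin.png

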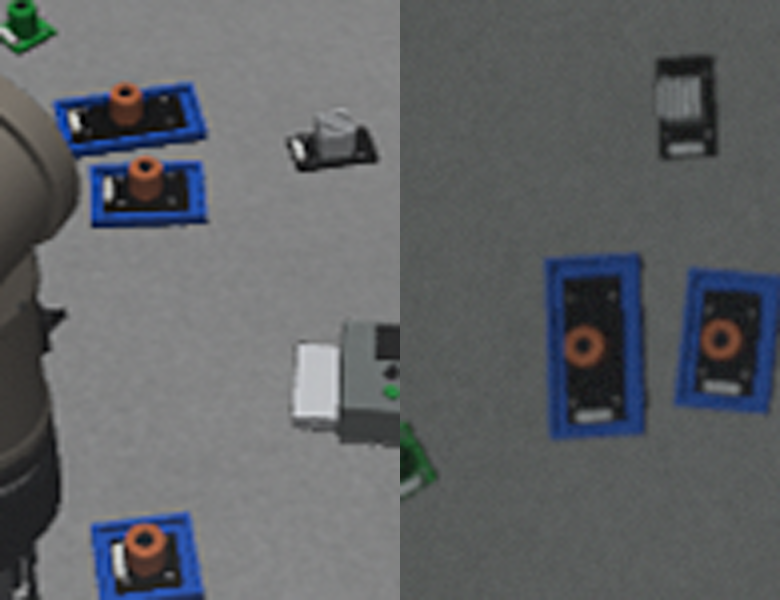

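All three coil boards lie flat and parallel inside their carriers: side crop long (125,115), medium (147,188), short (145,555). The fin_medium board has not moved; fin_short was never approached. Handing in.

```bash
python3 -c "
from workcell import robot
print(robot.sign_off())"
```

```text
the job is handed in; nothing more can be done
None
```

The job is handed in at about 25 s: the short, medium and long coil boards lie flat and lined up in their own carriers, the long one slid clear of the dock's lip before lifting, and the heat-sink and green boards were never touched.

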